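# Lock the open quarter-turn stud of a filter cover with its slot key

## Robot

A 6-joint arm with a two-finger parallel gripper is mounted at the origin on a cart in front of the work surface, level with it; the furniture and walls round the work are solid. World frame = base frame: x ahead of the robot, y to its left, z up, the work surface at z = 0. Lengths are in m, angles in rad, forces in N, time in s.
With the tool pointing down it reaches from about 0.25 to 0.775 m from the base axis. Payload 4 kg.
Tool frame: the origin (TCP) lies at the centre of the arm's flange, where the gripper is bolted on; the fingertips stand 199 mm ahead of it and the grasp point (between the pads) lies 180 mm ahead of it (robot.tcp_to_tips is the distance from the TCP to the fingertips, in m); z points along the fingers, y is the line along which they close (so a half turn about z gives the same grasp; the last joint's range is limited). The gripper opens to 94 mm and grips with 3 to 60 N. Pads are 16 mm wide; open, the fingers measure 119 mm over their backs; the gripper's body (75 mm by 177 mm) begins 78 mm behind the grasp point.
Start: joints at [1.215, 0.087, 1.371, -0, 1.684, -0.103], TCP at [0.138, 0.533, 0.405] pointing down, gripper open.
Joint ranges: [-3.1, 3.1], [-0.76, 2.03], [0.27, 2.55], [-1.08, 4.22], [0.17, 2.65], [-2.57, 2.57]. Speed limits (rad/s): [2.79, 2.79, 3.14, 3.14, 3.14, 3.14].

## Interface

Orientations are given as [roll, pitch, yaw] about the fixed x, y, z axes, in that order (R = Rz(yaw) Ry(pitch) Rx(roll)).
In Python, from bench import telemetry, snapshot, ticket, robot gives the robot as it stands.
- The arm moves only by the tool apply_moves, never from a script. Its argument "moves" is a list that holds one entry, the list of rows, each a list of 5 numbers: the shift along the tool's x, y, z in units of 50 mm (1.0 is 50 mm), then the turn about the tool's z in units of 10 degrees (1.0 is 10 degrees), then the closure, from 0 (fully open) to 1 (shut). A call has 1 to 10 rows; each row is the pose to reach, as a shift and turn from the pose commanded when the call began, along the tool's axes at that moment; what a row does not reach only later rows make up. A row lasts 1/8 s, in which the tool goes at most 62.5 mm and 10.7 degrees, less where a joint would pass 70% of its speed; a pose out of reach is approached as far as the arm can. A call with a gripper value outside its range is refused whole. The fingers move at their own pace and stop on an object; the grip force is fixed at half the most. Time passes only in rows, so rows that repeat a pose let the fingers close. It gives the time, the measured TCP pose, the force, the opening and the grip force at its end, in the units of the state.
- telemetry.get_obs(): the state, without advancing time (a new reading comes with each control period).
- snapshot(name): name is "side" or "top"; returns a dict with "image" (420x560x3 uint8, red, green, blue), "fovy" (degrees; the focal length in pixels is half the picture's height over the tangent of half this angle, whatever the lens; pixels are square), "cx", "cy" (the principal point, pixels), "R" (3x3) and "t" (3): a world point X has camera coordinates R X + t. Camera axes: x right, y down, z forward; pixel columns grow to the right and rows downward; lengths in m; the calibration is good to about 2 mm. A picture is of the moment at which its call begins. There is no depth.
- ticket.close_job(): hands the job in; it is judged then, once.
The state is a dict: "time": time; "joint_positions": joint angles; "qvel": joint speeds; "joint_torque": joint torques, N m; "tool_pos": TCP position; "ee_rot": TCP orientation; "wrist_force": force on the tool from outside, world axes, zero at the start; "wrist_torque": the same for the moment, N m; "width": finger opening in m; "finger_force": force on a finger pad.
Only numpy, scipy, OpenCV 4.12 (cv2) and the standard library are available. Lean on these libraries where they do the work, as an engineer would, in place of code of your own. Each camera call takes 0.05 s, during which the arm holds its last target. There are 200 camera calls.

## Task

The filter in the small white filter unit has been changed and its cover is shut, but one of the cover's two slotted studs is still open: it stands proud of its ring, while the other is locked. Take the slot key (the tool with the flat wing handle) from the tool stand, rest it lightly on the open stud and feel for the slot until the blade has dropped in, and only then press the stud down and turn it clockwise until it is caught and stays down. Do not force it; then put the key back upright in its well, fully home, and leave the other tool, the well plate and the tape roll where they are.

Things in the scene. Friction and masses are not known exactly. Their poses are not given: they have to be found in the camera images.
- filter_unit: Low white case, fixed to the bench, 190 (x) x 170 (y) x 89 mm. Origin: centre of its underside, on the bench; z up; its front (switch, knob) looks to its -x. Its aluminium cover is shut, upper face level at z = 89 mm. Two steel studs near the cover's front edge, at x = -52 mm: the open one at y = +45, a locked one at y = -45 (fixed, level with its ring).
- stud_head (a point): Centre of the top of the open stud's head while it is not pressed: x = -52, y = +45, z = 97.5 mm in the unit's frame; does not follow pressing or turning. The stud's axis is upright. The steel head is 22 mm across with one straight slot right across its middle, 4.1 mm wide, 4 mm deep.
- stud_ring (a point): Centre of the top of the raised ring round the open stud (30 mm across, bore 24 mm, 3 mm above the cover). The head stands 5.5 mm proud of it at first. The slot's start lies between 0.15 rad anticlockwise and 0.72 rad clockwise (from above) of the unit's x axis; where is not measured: look, or rest the blade on the head with 2 to 4 N and turn it slowly until it finds the slot.
- slot_floor (a point): Centre of the floor of the open stud's slot, on the stud's axis, 4 mm below the top of its head; goes down with the stud as it is pressed, but does not show how it is turned. With the blade home in the slot the blade's tip is at this point.
- stud_press (a joint): Stud pressed down by (m): 0 released. Spring: 4 N at once, then 0.8 N per mm; hard stop at 9 mm. Not pressed it turns only from -0.2 to 0.75 rad clockwise; from 7 mm down (10 N) it clears its cam and turns on to a firm stop at 1.60 rad from the unit's x axis (friction about 0.1 N m). Eased there it rises into the catch, at about 4 mm; eased short of 1.42 rad it sticks at 6 to 7 mm, not caught.
- slot_key: Slot key, 96 mm tall, 70 to 120 g, standing blade down in a well of the stand. Origin: middle of the blade's tip; z up to the handle. Blade 18 (x) x 2.5 (y) x 10 mm; shank 9 mm thick; collar 31 mm across at z = 47 to 51; black flat wing handle, z = 51 to 96, 32 (x) x 14 mm (y): grip it across the 14 mm, so that the flats carry the turning load.
- key_seat (a point): On the key's axis at the underside of its collar, 47 mm above the blade tip; in the stand the collar rests on the stand's top, so this point lies at the mouth of the well.
- tool_stand: A grey plastic tool stand, fixed, 56 x 150 x 52 mm with a flange at its foot (66 x 160 mm). Origin: centre of its underside on the bench; z up. Two round wells in its top, 22 mm across with 1 mm chamfers, 50 mm deep, at y = +45 and -45 mm: one holds the slot key, the other the hex driver.
- well_left (a point): Centre of the mouth of the stand's well at its y = +45 mm, z = 52 mm.
- well_right (a point): Centre of the mouth of the stand's well at its y = -45 mm, z = 52 mm.
- hex_driver: The other tool in the stand: same size, black ROUND handle 23 mm across, thin round tip. Not needed; leave it in its well. Origin at its tip, z up.
- well_plate: Clear six-well plate, 85 x 127 x 20 mm, lying on the bench; a bystander. Origin: centre of its underside.
- tape_roll: Roll of tan tape lying flat, 103 mm across, 25 mm high; a bystander. Origin: centre of its underside.
Mind the look-alikes: they are no part of the job. Leave any turquoise look-alike of the slot_key alone.

How it is judged:
By the outcome, as a careful person would: the job done as asked, in the order asked, and still so for the second after the job is handed in, with the robot touching nothing.
It also fails if it takes over 69 s, if anything falls off the work surface, if the arm or the gripper's body presses on something with over 40 N, if the wrist force passes 120 N, or if a joint passes its speed limit or range.

## Working session

There is one attempt and no reset: what is moved stays moved. The work goes in short steps, Python scripts to look and compute and a tool call to move; the robot and the scene stay as the last step left them, time stands still between calls to the robot, and variables do not carry over. Pictures are saved under pics/ and viewed, at most 10 in all, crops included, and the job is handed in when it is done.

Besides the shell and the picture viewer there is one more tool, called as a command line: name --argument value ..., lists and objects as JSON in quotes. apply_moves: Moves the arm, as the interface text tells. Its arguments: {"type":"object","properties":{"moves":{"type":"array","items":{"type":"array","items":{"type":"array","items":{"type":"number"}}}}},"required":["moves"]}

```bash
mkdir -p pics
cat > h.py <<'E'
import numpy as np,cv2
from bench import telemetry,snapshot,ticket,robot
def snap(n,f):
    s=snapshot(n); cv2.imwrite('pics/'+f+'.png',s['image'][:,:,::-1]); return s
def foc(s): return s['image'].shape[0]/2/np.tan(np.radians(s['fovy'])/2)
def proj(s,X):
    c=np.atleast_2d(X)@np.array(s['R']).T+s['t']; f=foc(s)
    return np.c_[f*c[:,0]/c[:,2]+s['cx'],f*c[:,1]/c[:,2]+s['cy']]
def ray(s,u,v,z):
    f=foc(s);R=np.array(s['R']);o=-R.T@s['t'];d=R.T@np.array([(u-s['cx'])/f,(v-s['cy'])/f,1]);return o+d*(z-o[2])/d[2]
E
python3 - <<'E'
from h import *
np.set_printoptions(precision=4,suppress=True)
for n in('top','side'):
    s=snap(n,n+'0'); print(n,s['fovy'],s['cx'],s['cy'],np.array(s['R']),s['t'],-np.array(s['R']).T@s['t'])
    cv2.imwrite('pics/%s0.png'%n,cv2.resize(s['image'][:,:,::-1],(800,600),interpolation=cv2.INTER_CUBIC))
    np.save('/tmp/'+n,s,allow_pickle=True)
print(telemetry.get_obs())
E
```

```text
top 56.872219343099765 284.7156011375948 213.34254609742865 [[ 0.0276 -0.9993  0.0271]
 [-0.9861 -0.0316 -0.163 ]
 [ 0.1638 -0.0222 -0.9863]] [0.1319 0.5384 0.8705] [0.3848 0.1682 0.9427]
side 51.82802164248508 275.80305637075264 200.84451586923947 [[-0.9564 -0.2914 -0.018 ]
 [-0.1507  0.5456 -0.8244]
 [ 0.2501 -0.7858 -0.5657]] [0.546  0.0707 0.9749] [0.2891 0.8866 0.6196]
{'time': 0.1, 'joint_positions': array([ 1.2149,  0.0879,  1.3721, -0.0001,  1.6836, -0.1031]), 'qvel': array([-0.0006, -0.0019, -0.0037, -0.0029, -0.0003,  0.0001]), 'joint_torque': array([  0.0021, -34.1255, -30.33  ,   0.0719,   0.0305,  -0.0001]), 'tool_pos': array([0.1375, 0.5324, 0.4036]), 'ee_rot': array([-3.1396, -0.0002,  2.8888]), 'wrist_force': array([-0.1446,  0.1111,  0.3353]), 'wrist_torque': array([-0.042 ,  0.0218, -0.0505]), 'finger_force': 0.0, 'width': 0.0936551083009798}
```

View pics/top0.png

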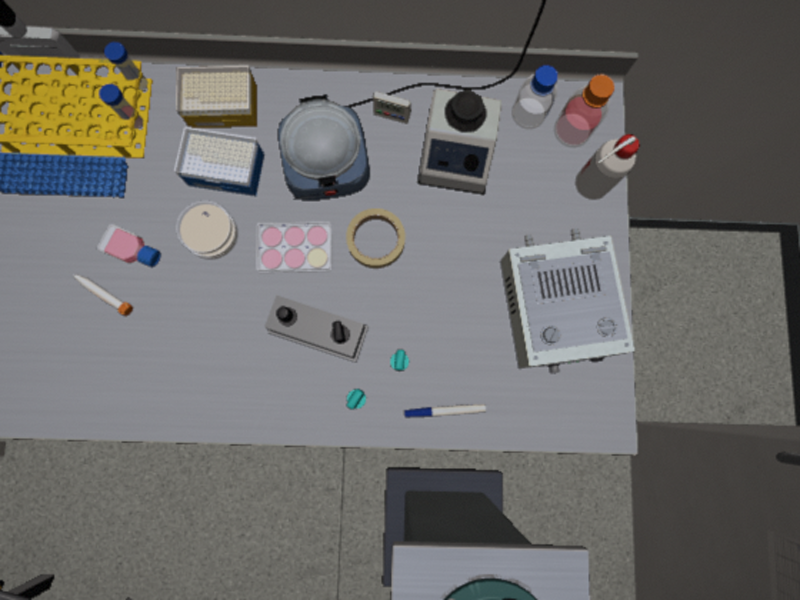

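View pics/side0.png

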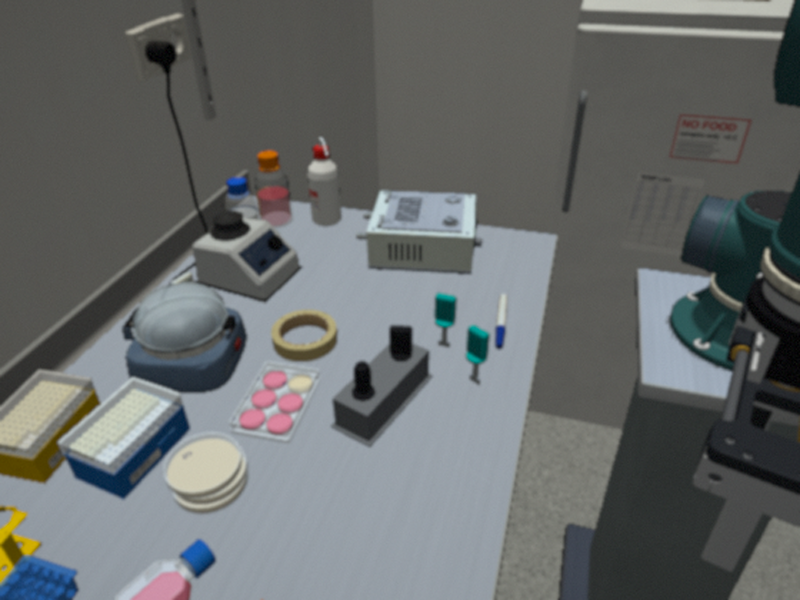

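The top view shows the stand near (317,328) with the hex driver at (285,314) and the key at (340,330). The filter unit is at (570,300), with its studs at (550,335) and (606,327). There are also two turquoise look-alike keys. I'll zoom in next.

Run:
```python
from h import *
t=np.load('/tmp/top.npy',allow_pickle=True).item()['image'][:,:,::-1];s=np.load('/tmp/side.npy',allow_pickle=True).item()['image'][:,:,::-1]
a=cv2.resize(t[155:265,340:450],(550,550)) # placeholder unit x5
b=cv2.resize(t[200:260,180:265],None,fx=4.7,fy=4.7,interpolation=cv2.INTER_CUBIC)
a=cv2.resize(t[158:268,345:450],None,fx=4,fy=4,interpolation=cv2.INTER_CUBIC)
c=np.zeros((600,800,3),np.uint8)
c[:a.shape[0],:a.shape[1]]=a
b=cv2.resize(t[200:260,180:265],None,fx=4,fy=4,interpolation=cv2.INTER_CUBIC)
c[:b.shape[0],440:440+b.shape[1]]=b
d=cv2.resize(s[220:310,230:305],None,fx=4,fy=4,interpolation=cv2.INTER_CUBIC)
c[240:600,440:740]=d
cv2.imwrite('pics/crop1.png',c)
```

```text
(no output)
```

View pics/crop1.png

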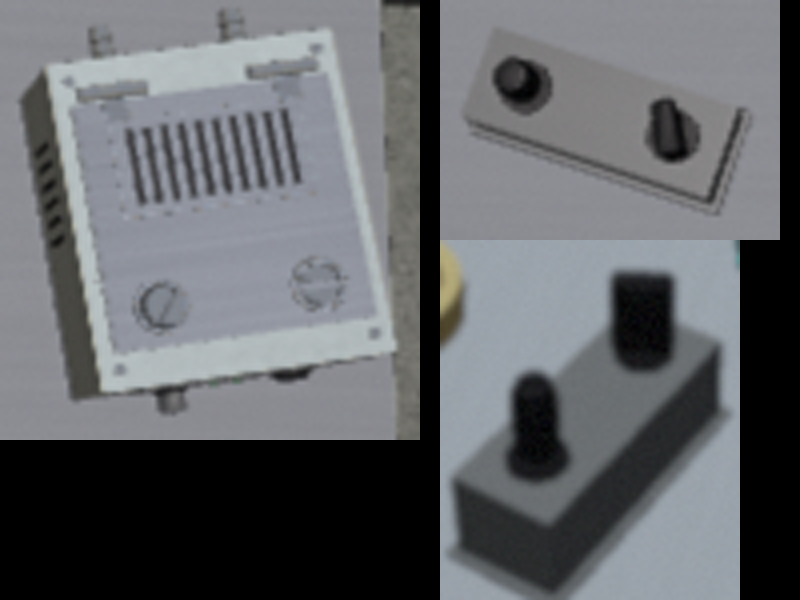

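```bash
cat > m.py <<'E'
from h import *
from scipy.optimize import least_squares
np.set_printoptions(precision=4,suppress=True)
T=np.load('/tmp/top.npy',allow_pickle=True).item();S=np.load('/tmp/side.npy',allow_pickle=True).item()
def o(p,ox,oy): return (np.array(p)+.5)/4-.5+[ox,oy]
def Rz(a): return np.array([[np.cos(a),-np.sin(a)],[np.sin(a),np.cos(a)]])
def place(q,P): P=np.array(P,float); return np.c_[P[:,:2]@Rz(q[2]).T+q[:2],P[:,2]]
def fit(obs,q0):
    r=least_squares(lambda q:np.concatenate([(proj(s,place(q,P))-px).ravel() for s,P,px in obs]),q0); return r.x,r.fun
if __name__=='__main__':
    U=[[95,85,89],[95,-85,89],[-95,-85,89],[-95,85,89]]
    px=o([[47,68],[330,30],[397,350],[103,390]],345,158)
    for z in(89,86):
        q,f=fit([(T,np.array([[a,b,z] for a,b,_ in U])/1e3,px)],[.45,-.2,0]); print('unit',q,f)
    st=[[-52,45,97.5],[-52,-45,92]]
    print('stud pred px',(proj(T,place(q,np.array(st)/1e3))-[345,158])*4)
    for p in([160,305],[318,284]): print(ray(T,*o(p,345,158),.0955))
    a=ray(T,*o([151,326],345,158),.0975);b=ray(T,*o([174,288],345,158),.0975);print('slot ang',np.arctan2(*(b-a)[1::-1]))
    W=np.array([[28,75,52],[28,-75,52],[-28,-75,52],[-28,75,52]])/1e3
    pt=o([[494-440,28],[302,108],[272,200],[25,117]],180,200)
    ps=o([[720-440,345-240],[552-440,525-240],[453-440,480-240]],230,220)
    q,f=fit([(T,W,pt),(S,W[1:],ps[[0,0,0]])] if 0 else [(T,W,pt)],[.35,.2,-.3]); print('stand',q,f)
    print('side pred',(proj(S,place(q,W))-[230,220])*4+[440,240])
    k=place(q,[[0,-.045,.052],[0,.045,.052]]);print('wells',k)
    # key silhouette fit
    z0=.005; best=[]
    ms=[]
    for s,(x0,y0,x1,y1) in((T,(222,215,262,248)),(S,(264,220,302,256))):
        g=s['image'].max(2).astype(float); m=np.zeros(g.shape,np.uint8); m[y0:y1,x0:x1]=(g[y0:y1,x0:x1]<58)*255; ms.append(m)
        print(int((m>0).sum()))
    an=np.linspace(0,2*np.pi,24)
    def ren(s,x,y,yaw):
        im=np.zeros((420*4,560*4),np.uint8)
        hb=np.array([[a,b,c] for a in(-.016,.016) for b in(-.007,.007) for c in(.051,.096)])
        co=np.array([[.0155*np.cos(t),.0155*np.sin(t),c] for t in an for c in(.047,.051)])
        for P in(hb,co):
            w=place([x,y,yaw],P); w[:,2]+=z0
            h=cv2.convexHull(np.round(proj(s,w)*4+1.5).astype(np.int32)); cv2.fillConvexPoly(im,h,255)
        return cv2.resize(im,(560,420),interpolation=cv2.INTER_AREA)
    for yaw in np.radians(np.arange(-90,90,3)):
        for dx in np.arange(-4,5,2)/1e3:
            for dy in np.arange(-4,5,2)/1e3:
                e=[np.abs(ren(s,k[0,0]+dx,k[0,1]+dy,yaw).astype(float)-m).sum()/255 for s,m in zip((T,S),ms)]
                best.append((sum(e),e[0],e[1],np.degrees(yaw),dx,dy))
    best.sort(); print(np.array(best[:12]))
E
python3 m.py
```

```text
unit [ 0.5442 -0.1095  0.1672] [-0.9524 -1.0943  0.6824 -1.0341  0.776   0.6829 -0.4818  1.2527]
unit [ 0.5447 -0.1104  0.1673] [-0.8022 -0.9578  0.5832 -0.8681  0.6155  0.5651 -0.3762  1.0976]
stud pred px [[162.5335 304.146 ]
 [317.3641 283.3558]]
[ 0.4865 -0.0731  0.0955]
[ 0.5009 -0.1616  0.0955]
slot ang -0.5476452807226481
stand [ 0.494   0.2954 -0.2846] [ 0.6901 -0.1134  0.0597 -0.1987 -0.262  -0.1111 -0.4797  0.4237]
side pred [[454.3498 471.3877]
 [631.36   297.8205]
 [724.0756 334.7273]
 [553.4647 518.9887]]
wells [[0.4814 0.2522 0.052 ]
 [0.5067 0.3386 0.052 ]]
109
349
[[201.8471 100.8902 100.9569 -42.       0.002    0.002 ]
 [206.1098 102.5098 103.6    -45.       0.002    0.002 ]
 [206.6627 108.8863  97.7765 -45.       0.002    0.    ]
 [207.7647 103.6314 104.1333  75.       0.002    0.    ]
 [208.8588 102.0706 106.7882 -39.       0.002    0.002 ]
 [209.102  108.8863 100.2157 -48.       0.002    0.    ]
 [209.2392  95.7686 113.4706 -39.       0.002    0.004 ]
 [209.2706 101.8157 107.4549  75.       0.002    0.002 ]
 [210.1647 101.6902 108.4745  72.       0.002    0.002 ]
 [210.2196 108.     102.2196 -42.       0.002    0.    ]
 [211.102  102.2    108.902  -45.       0.       0.004 ]
 [211.2824 103.4431 107.8392 -48.       0.002    0.002 ]]
```

```bash
cat > m2.py <<'E'
from m import *
W=np.array([[28,75,52],[28,-75,52],[-28,-75,52],[-28,75,52]])/1e3
pt=o([[54,28],[302,108],[272,200],[25,117]],180,200)
ps=o([[280,105],[112,285],[13,240]],230,220)
q,f=fit([(T,W,pt),(S,W[[2,3,0]],ps)],[.49,.29,-.3]);print('stand',q,f)
k=place(q,[[0,-.045,.052]])[0];print(k)
out=[]
for s,(x0,y0,x1,y1) in((T,(228,216,260,246)),(S,(266,220,296,256))):
    g=s['image'][y0:y1,x0:x1].astype(float).mean(2); 
    a=cv2.resize(np.clip(g*2.,0,255).astype(np.uint8),None,fx=12,fy=12,interpolation=cv2.INTER_CUBIC); a=cv2.cvtColor(a,cv2.COLOR_GRAY2BGR); b=a.copy()
    yaw=np.radians(12)
    for zz in(.051,.096):
        w=place([k[0],k[1],yaw],[[.016,.007,zz+.005],[.016,-.007,zz+.005],[-.016,-.007,zz+.005],[-.016,.007,zz+.005]])
        p=((proj(s,w)-[x0,y0]+.5)*12).astype(np.int32); cv2.polylines(b,[p],True,(0,255,0),1)
    c=[[.0155*np.cos(t),.0155*np.sin(t),.056] for t in np.linspace(0,6.28,30)]
    p=((proj(s,place([k[0],k[1],0],c))-[x0,y0]+.5)*12).astype(np.int32); cv2.polylines(b,[p],True,(0,0,255),1)
    out.append(cv2.resize(np.hstack([b,a]),(800,300) if 0 else None,fx=.5,fy=.5) if 0 else b)
h=max(i.shape[0] for i in out); out=[cv2.copyMakeBorder(i,0,h-i.shape[0],0,10,cv2.BORDER_CONSTANT) for i in out]
cv2.imwrite('pics/key.png',np.hstack(out))
E
python3 m2.py
```

```text
stand [ 0.4945  0.2971 -0.2835] [-0.0845 -0.3055 -0.6961 -0.4618 -0.9987 -0.3698 -1.2358  0.2375  0.9272
 -1.7141  0.224  -0.4754  0.1508 -1.1451]
[0.4819 0.2539 0.052 ]
```

View pics/key.png

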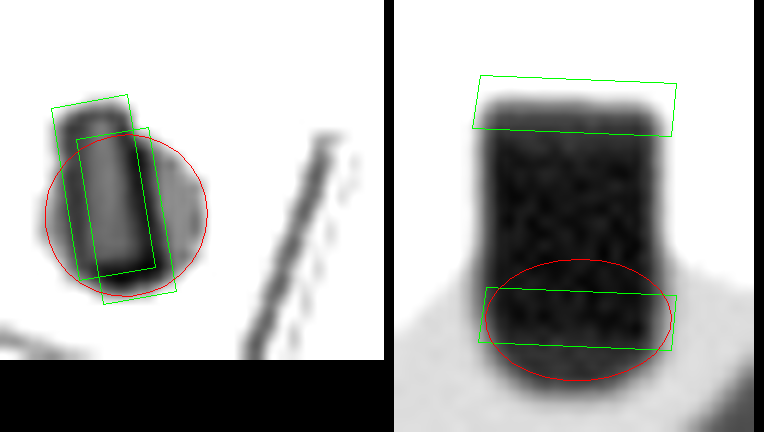

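Model at yaw 12° matches the wing (handle top at about (100,190) in the crop), so the key axis is at about (0.4815, 0.253). Next I'll work out the approach.

```bash
cat > g.py <<'E'
import sys
from h import *
from scipy.spatial.transform import Rotation as Ro
np.set_printoptions(precision=4,suppress=True)
def go(x,y,z,yaw):
    s=telemetry.get_obs(); R=Ro.from_euler('xyz',s['ee_rot']).as_matrix(); p=np.array(s['tool_pos'])
    d=R.T@(np.array([x,y,z])-p)/.05
    dy=(yaw-np.degrees(s['ee_rot'][2])+180)%360-180
    print('t',round(s['time'],2),'p',p,'yaw',np.degrees(s['ee_rot'][2]),'F',s['wrist_force'],'M',s['wrist_torque'],'w',s['width'],'q6',s['joint_positions'][5])
    print('units',d,-dy/10)
if __name__=='__main__': go(*map(float,sys.argv[1:]))
E
python3 g.py .4815 .253 .33 192
```

```text
t 0.1 p [0.1375 0.5324 0.4036] yaw 165.51561467175762 F [-0.1446  0.1111  0.3353] M [-0.042   0.0218 -0.0505] w 0.0936551083009798 q6 -0.10308705859393699
units [-8.0587 -3.6874  1.4784] -2.648438532824238
```

apply_moves --moves '[[[-0.8,-0.4,0,-0.3,0],[-1.8,-0.8,0,-0.8,0.2],[-2.8,-1.3,0,-1.3,0.5],[-3.8,-1.75,0,-1.8,0.5],[-4.8,-2.2,0.2,-2.3,0.5],[-5.8,-2.65,0.5,-2.65,0.5],[-6.8,-3.1,0.9,-2.65,0.5],[-7.6,-3.5,1.3,-2.65,0.5],[-8.06,-3.69,1.48,-2.65,0.5],[-8.06,-3.69,1.48,-2.65,0.5]]]'

```text
time: 1.35
tool_pos: [0.4823, 0.2518, 0.3288]
ee_rot: [-3.141, -0.004, -2.935]
wrist_force: [-0.5, -0.3, 0.0]
width: 0.0473
finger_force: 0.0
```

```bash
python3 g.py .4815 .253 .2585 192
python3 - <<'E'
from h import *
for n,(x0,y0,x1,y1) in(('top',(190,190,290,280)),('side',(230,180,330,270))):
    s=snapshot(n);np.save('/tmp/%s1'%n,s,allow_pickle=True);i=s['image'][y0:y1,x0:x1,::-1]
    cv2.imwrite('/tmp/%s1.png'%n,cv2.resize(i,(400,360),interpolation=cv2.INTER_CUBIC))
cv2.imwrite('pics/pre.png',np.hstack([cv2.imread('/tmp/top1.png'),cv2.imread('/tmp/side1.png')]))
E
```

```text
t 1.35 p [0.4823 0.2518 0.3288] yaw -168.15741914486955 F [-0.5079 -0.3401  0.005 ] M [ 0.0497  0.0114 -0.0315] w 0.047339752935716156 q6 -1.4005067875557309
units [0.006  0.0267 1.4061] -0.01574191448695501
```

View pics/pre.png

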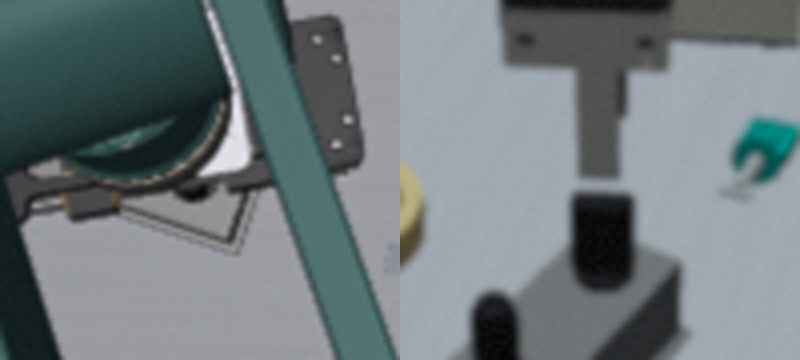

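The side view shows the fingers straight above the wing handle (599 vs 604 px). I'll go down and grip.

apply_moves --moves '[[[0.02,0.03,0.5,0,0.5],[0.02,0.03,1.0,0,0.5],[0.02,0.03,1.3,0,0.5],[0.02,0.03,1.4,0,0.5],[0.02,0.03,1.4,0,0.6],[0.02,0.03,1.4,0,0.75],[0.02,0.03,1.4,0,0.9],[0.02,0.03,1.4,0,1],[0.02,0.03,1.4,0,1],[0.02,0.03,1.4,0,1]]]'

```text
time: 2.7
tool_pos: [0.4805, 0.2543, 0.2613]
ee_rot: [3.141, 0.001, -2.932]
wrist_force: [-1.2, -0.1, 3.2]
width: 0.0136
finger_force: 30.0
```

```bash
python3 g.py .4815 .253 .36 192
```

```text
t 2.7 p [0.4805 0.2543 0.2613] yaw -167.99397701003153 F [-1.1997 -0.121   3.2192] M [-0.0223  0.0034  0.0343] w 0.013582868579291465 q6 -1.397814363645461
units [-0.0155 -0.0299 -1.9737] 0.0006022989968414549
```

apply_moves --moves '[[[0,0,-0.2,0,1],[0,0,-0.5,0,1],[0,0,-0.9,0,1],[0,0,-1.3,0,1],[0,0,-1.7,0,1],[0,0,-2.1,0,1],[0,0,-2.5,0,1],[0,0,-2.8,0,1],[0,0,-3,0,1],[0,0,-3,0,1]]]'

```text
time: 3.95
tool_pos: [0.4804, 0.2544, 0.4116]
ee_rot: [3.141, 0.002, -2.932]
wrist_force: [0.9, 0.3, -0.8]
width: 0.0142
finger_force: 30.0
```

```bash
python3 g.py .4865 -.074 .385 149
python3 - <<'E'
from h import *
s=snapshot('side');np.save('/tmp/side2',s,allow_pickle=True)
p=telemetry.get_obs()['tool_pos'];c=proj(s,[p[0],p[1],p[2]-.26])[0].round(1);print(c,telemetry.get_obs()['time'])
x,y=map(int,c);i=s['image'][max(y-70,0):y+30,x-60:x+60,::-1]
cv2.imwrite('pics/lift.png',cv2.resize(i,None,fx=5,fy=5,interpolation=cv2.INTER_CUBIC))
E
```

```text
t 3.95 p [0.4804 0.2544 0.4116] yaw -167.98441946147946 F [ 0.8892  0.2511 -0.8288] M [-0.0052  0.0222 -0.0017] w 0.01415581487211587 q6 -1.3978381382936362
units [ 1.2483 -6.4494  0.5269] 4.301558053852057
[281.  207.7] 4.0
```

View pics/lift.png

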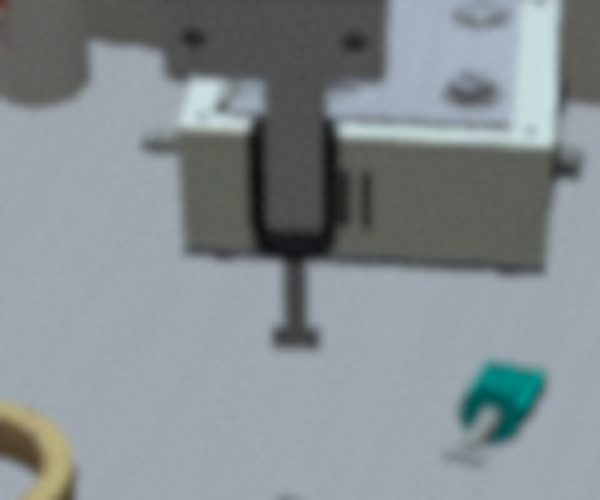

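The key is held upright, with its tip at about (280.2, 206.4) in the side view. It sits about 1 mm off the grasp centre, and its tip is about 256 mm below the TCP. I'll carry it over the stud.

apply_moves --moves '[[[0.1,-0.6,0,0.4,1],[0.3,-1.5,0,0.9,1],[0.5,-2.5,0,1.4,1],[0.7,-3.5,0,2.0,1],[0.9,-4.5,0,2.6,1],[1.05,-5.4,0,3.2,1],[1.2,-6.1,0.1,3.8,1],[1.27,-6.44,0.3,4.3,1],[1.27,-6.44,0.5,4.3,1],[1.27,-6.44,0.5,4.3,1]]]'

```text
time: 5.25
tool_pos: [0.485, -0.0732, 0.3839]
ee_rot: [-3.141, -0.004, 2.602]
wrist_force: [-0.1, 0.4, -0.4]
width: 0.0137
finger_force: 30.0
```

```bash
python3 g.py .4855 -.0734 .386 149
python3 - <<'E'
from h import *
np.set_printoptions(precision=4,suppress=True)
ob=telemetry.get_obs();p=ob['tool_pos'];o=[]
for n in('side','top'):
    s=snapshot(n);np.save('/tmp/%s3'%n,s,allow_pickle=True)
    print(n,'tip',proj(s,[p[0],p[1],p[2]-.2563])[0],'stud',proj(s,[.4862,-.0736,.0975])[0])
    x,y=map(int,proj(s,[.4862,-.0736,.11])[0]);y0=y-30;x0=x-30;print('crop origin',x0,y0)
    o.append(cv2.resize(s['image'][y0:y0+60,x0:x0+60,::-1],(400,400),interpolation=cv2.INTER_CUBIC))
cv2.imwrite('pics/above.png',np.hstack(o))
E
```

```text
t 5.25 p [ 0.485  -0.0732  0.3839] yaw 149.10873930178684 F [-0.0791  0.3534 -0.3759] M [ 0.0167  0.0065 -0.0229] w 0.013664336126252306 q6 -1.2972776693410215
units [-0.0104  0.002  -0.0426] 0.010873930178684077
side tip [316.2538 141.8957] stud [315.409  152.4347]
crop origin 285 118
top tip [388.9401 232.9161] stud [385.1221 233.9214]
crop origin 356 203
```

View pics/above.png

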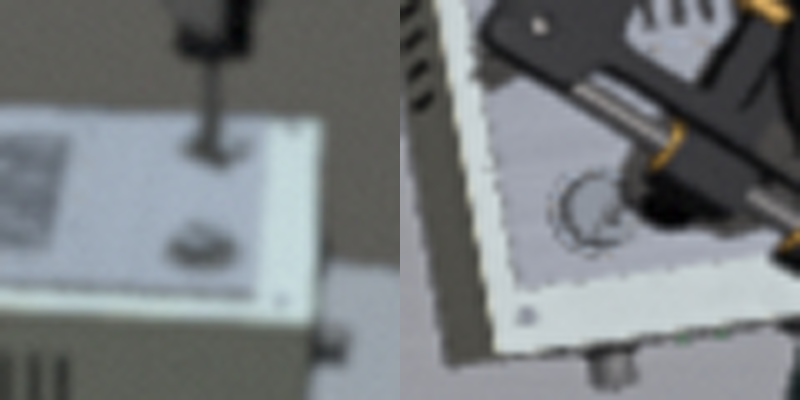

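```bash
cat > u.py <<'E'
from m import *
U=np.array([[95,85,89],[95,-85,89],[-95,-85,89],[-95,85,89]])/1e3
px=o([[47,68],[330,30],[397,350],[103,390]],345,158)
ps=np.array([[259.7,165.2],[264.6,135.1],[333.7,136.1],[331.7,167.]])
D=np.array([[-.052,.045,.0975],[-.052,-.045,.092]])
pd=o([[160,305],[318,284]],345,158); sd=np.array([[315.3,155.2]])
for nm,ob in(('top',[(T,U,px),(T,D,pd)]),('side',[(S,U,ps),(S,D[:1],sd)]),('both',[(T,U,px),(T,D,pd),(S,U,ps),(S,D[:1],sd)])):
    q,f=fit(ob,[.54,-.11,.16]); print(nm,q,place(q,D)[0],np.abs(f).max()); print(f)
E
python3 u.py
```

```text
top [ 0.5445 -0.1093  0.1668] [ 0.4858 -0.0736  0.0975] 1.245314390019331
[-0.9935 -1.2453  0.6432 -1.154   0.7005  0.5594 -0.5599  1.0959  0.5036
  0.2383 -0.2769  0.3067]
side [ 0.5395 -0.0921  0.1992] [ 0.4796 -0.0583  0.0975] 3.0595378112601566
[-3.0595 -0.6909  0.1009 -0.6901 -0.6538  0.0994  2.1948  0.0219  1.3264
  0.3502]
both [ 0.5435 -0.1071  0.1774] [ 0.4844 -0.072   0.0975] 4.199088162202514
[-2.3448 -0.414  -0.8198 -1.0821  0.0636  0.5175 -1.0597  1.8651 -0.2272
  0.8391 -1.0731  0.4794 -3.2281 -4.1991  1.1526 -3.3991 -0.3945 -2.0197
  0.9636 -2.7472  0.6648 -2.3834]
```

```bash
cat >> u.py <<'E'
print('---')
D[:,2]=.092
def res(v,use):
    q=v[:3];U2=U.copy();U2[:,2]=v[3];r=[]
    if 't' in use: r+=[(proj(T,place(q,U2))-px).ravel(),2*(proj(T,place(q,D))-pd).ravel()]
    if 's' in use: r+=[(proj(S,place(q,U2))-ps).ravel(),2*(proj(S,place(q,D[:1]))-sd).ravel()]
    return np.concatenate(r)
for use in('t','s','ts'):
    r=least_squares(res,[.54,-.11,.16,.085],args=(use,));print(use,r.x,place(r.x,D)[0]);print(r.fun)
for s,p in((T,pd[0]),(S,sd[0])): print(ray(s,*p,.092))
E
python3 u.py | sed '1,/---/d'
```

```text
t [ 0.5454 -0.1105  0.1638  0.0828] [ 0.4868 -0.0746  0.092 ]
[-0.9382 -1.0199  0.2308 -0.6482 -0.1004  0.5286 -0.8671  0.7539  0.4847
  0.1402  0.3498 -0.0178]
s [ 0.5436 -0.1047  0.1933  0.0809] [ 0.4839 -0.0705  0.092 ]
[-2.9838 -0.6214  0.4161 -0.2259 -1.2304  0.7255  1.1199  0.2833  1.3001
 -0.359 ]
ts [ 0.5451 -0.1103  0.171   0.079 ] [ 0.4862 -0.0748  0.092 ]
[-1.6106 -0.1611 -0.8216 -0.2646 -0.6704  0.4941 -1.0202  1.2199  0.691
  0.6653  0.4494 -0.0677 -3.4084 -1.5507  1.3045 -0.8173 -0.7494  0.7814
  0.1222  0.1706  0.2747 -2.145 ]
[ 0.4869 -0.0741  0.092 ]
[ 0.4853 -0.0692  0.092 ]
```

```bash
python3 - <<'E'
from m import *
from scipy.ndimage import map_coordinates
g=T['image'].astype(float).mean(2)
def samp(P): p=proj(T,P); return map_coordinates(g,[p[:,1],p[:,0]],order=3)
L=np.linspace(-.0085,.0085,35);W=np.linspace(-.0018,.0018,7);r=[]
for cx,cy in[(.4866,-.0738)]:
  for a in np.radians(np.arange(-90,90,3)):
    for d in np.arange(-4,4.1,.5)/1e3:
      u=np.array([np.cos(a),np.sin(a)]);n=np.array([-u[1],u[0]])
      f=lambda off:samp(np.array([[cx+u[0]*l+n[0]*(d+w+off),cy+u[1]*l+n[1]*(d+w+off),.0965] for l in L for w in W])).mean()
      r.append((f(0)-.5*(f(.0042)+f(-.0042)),np.degrees(a),d*1e3,f(0)))
r.sort();print(np.array(r[:12]))
E
python3 g.py .4856 -.0732 .357 149
```

```text
[[-12.0354 -24.      -3.     120.011 ]
 [-11.8667 -27.      -3.     119.9531]
 [-11.8644 -21.      -3.     120.2869]
 [-11.7197 -24.      -3.5    120.0826]
 [-11.6254 -27.      -3.5    119.9336]
 [-11.5061 -21.      -3.5    120.4272]
 [-11.3698 -18.      -3.     120.7659]
 [-11.3555 -30.      -3.     120.116 ]
 [-11.2079 -30.      -3.5    119.9962]
 [-11.0889 -24.      -2.5    120.7575]
 [-11.0147 -21.      -2.5    120.9292]
 [-11.0092 -18.      -3.5    120.9416]]
t 5.35 p [ 0.4853 -0.0729  0.3855] yaw 149.13699621815826 F [-0.8011  0.0497 -0.5422] M [ 0.0309  0.0047 -0.0318] w 0.013829218683785593 q6 -1.2970190756404643
units [-0.0089 -0.0012  0.5692] 0.013699621815825935
```

```bash
python3 g.py .4855 -.0745 .356 153
```

```text
t 5.35 p [ 0.4853 -0.0729  0.3855] yaw 149.13699621815826 F [-0.8011  0.0497 -0.5422] M [ 0.0309  0.0047 -0.0318] w 0.013829218683785593 q6 -1.2970190756404643
units [-0.0205 -0.0246  0.5892] -0.38630037818417406
```

apply_moves --moves '[[[-0.02,-0.025,0.2,-0.38,1],[-0.02,-0.025,0.4,-0.38,1],[-0.02,-0.025,0.55,-0.38,1],[-0.02,-0.025,0.58,-0.38,1],[-0.02,-0.025,0.58,-0.38,1]]]'

```text
time: 5.98
tool_pos: [0.4855, -0.0753, 0.3567]
ee_rot: [3.141, 0.0, 2.667]
wrist_force: [0.1, -0.3, 0.0]
width: 0.0139
finger_force: 30.0
```

```bash
python3 g.py .4855 -.0745 .353 153
```

```text
t 5.97 p [ 0.4855 -0.0753  0.3567] yaw 152.8110031085852 F [ 0.0726 -0.2643  0.0353] M [ 0.0094 -0.0353  0.0222] w 0.01385381139552178 q6 -1.3656877848065307
units [0.0074 0.0149 0.0747] -0.01889968914148028
```

apply_moves --moves '[[[0,0,0.02,0,1],[0,0,0.04,0,1],[0,0,0.05,0,1],[0,0,0.05,0,1]]]'

```text
time: 6.48
tool_pos: [0.4854, -0.0754, 0.3541]
ee_rot: [3.142, -0.0, 2.667]
wrist_force: [0.1, -0.0, -0.4]
width: 0.0139
finger_force: 30.0
```

apply_moves --moves '[[[0,0,0.01,0,1],[0,0,0.02,0,1],[0,0,0.02,0,1]]]'

```text
time: 6.85
tool_pos: [0.4855, -0.0754, 0.3531]
ee_rot: [3.141, 0.0, 2.667]
wrist_force: [-0.2, -0.1, -1.5]
width: 0.0139
finger_force: 30.0
```

apply_moves --moves '[[[0,0,0.01,0,1],[0,0,0.02,0,1],[0,0,0.02,0,1]]]'

```text
time: 7.22
tool_pos: [0.4855, -0.0754, 0.3521]
ee_rot: [3.141, 0.0, 2.667]
wrist_force: [-0.0, 0.1, -1.8]
width: 0.0138
finger_force: 30.0
```

apply_moves --moves '[[[0,0,0.01,0,1],[0,0,0.02,0,1],[0,0,0.02,0,1]]]'

```text
time: 7.6
tool_pos: [0.4855, -0.0754, 0.3512]
ee_rot: [3.141, 0.0, 2.667]
wrist_force: [-0.5, 0.5, -1.7]
width: 0.0136
finger_force: 30.0
```

apply_moves --moves '[[[0,0,0.01,0,1],[0,0,0.02,0,1],[0,0,0.02,0,1]]]'

```text
time: 7.98
tool_pos: [0.4855, -0.0754, 0.3501]
ee_rot: [3.141, -0.0, 2.667]
wrist_force: [-0.3, 0.7, -1.3]
width: 0.014
finger_force: 30.0
```

apply_moves --moves '[[[0,0,0.01,0,1],[0,0,0.02,0,1],[0,0,0.02,0,1]]]'

```text
time: 8.35
tool_pos: [0.4855, -0.0754, 0.3497]
ee_rot: [3.141, 0.001, 2.667]
wrist_force: [-0.8, 0.7, 2.5]
width: 0.0141
finger_force: 30.0
```

apply_moves --moves '[[[0,0,0,0.3,1],[0,0,0,0.6,1],[0,0,0,0.9,1],[0,0,0,0.9,1]]]'

```text
time: 8.85
tool_pos: [0.4857, -0.0752, 0.3497]
ee_rot: [3.14, 0.001, 2.511]
wrist_force: [1.3, 1.3, 2.2]
width: 0.0139
finger_force: 30.0
```

```bash
python3 g.py .4855 -.0745 .343 153
python3 - <<'E'
from h import *
s=snapshot('side');x0,y0=285,105
cv2.imwrite('pics/in.png',cv2.resize(s['image'][y0:y0+75,x0:x0+60,::-1],(480,600),interpolation=cv2.INTER_CUBIC))
E
```

```text
t 8.85 p [ 0.4857 -0.0752  0.3497] yaw 143.86984979478208 F [1.3447 1.2753 2.1634] M [ 0.4964 -0.2113 -0.0124] w 0.013901381485891163 q6 -1.209527273344557
units [0.0118 0.008  0.1342] -0.9130150205217916
```

View pics/in.png

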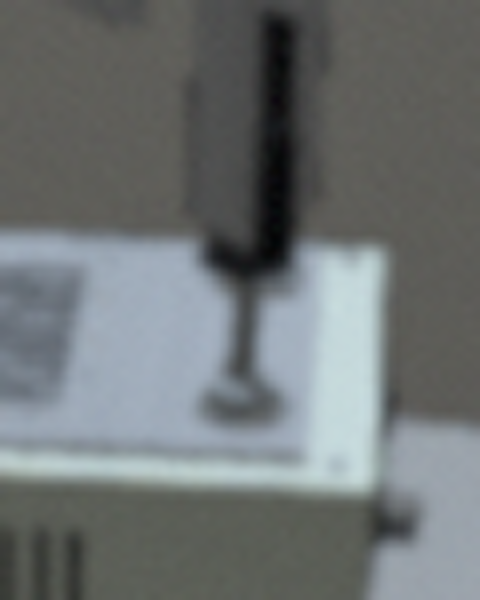

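apply_moves --moves '[[[0,0.01,0,0.1,1],[0,0.015,0,0.3,1],[0,0.015,0,0.3,1]]]'

```text
time: 9.28
tool_pos: [0.486, -0.0748, 0.3494]
ee_rot: [3.141, 0.001, 2.458]
wrist_force: [1.6, 1.3, 3.6]
width: 0.014
finger_force: 30.0
```

```bash
python3 g.py .4855 -.0745 .341 98
```

```text
t 9.28 p [ 0.486  -0.0748  0.3494] yaw 140.80583580922672 F [1.6225 1.2689 3.6203] M [ 0.3006 -0.2891  0.0706] w 0.013988895036438008 q6 -1.154826383227525
units [ 0.0124 -0.0018  0.1675] 4.280583580922672
```

The wall force and the turning moment show the blade is in the slot. Now I'll press.

apply_moves --moves '[[[0,0,0.03,0,1],[0,0,0.06,0,1],[0,0,0.09,0,1],[0,0,0.12,0,1],[0,0,0.15,0,1],[0,0,0.17,0,1],[0,0,0.17,0,1]]]'

```text
time: 10.15
tool_pos: [0.4859, -0.0748, 0.342]
ee_rot: [3.141, 0.001, 2.458]
wrist_force: [-0.4, 1.2, 7.6]
width: 0.0139
finger_force: 30.0
```

```bash
python3 g.py .4855 -.0745 .3415 98
```

```text
t 10.15 p [ 0.4859 -0.0748  0.342 ] yaw 140.81625899963586 F [-0.417   1.1705  7.5699] M [0.3603 0.1062 0.1118] w 0.01389736023410961 q6 -1.1550668502101404
units [ 0.0109 -0.0007  0.0096] 4.281625899963586
```

apply_moves --moves '[[[0,0,0.02,0,1],[0,0,0.02,0.4,1],[0,0.002,0.02,0.8,1],[0,0.003,0.02,1.2,1],[0,0.004,0.02,1.6,1],[0,0.005,0.02,2.0,1],[-0.002,0.007,0.02,2.4,1],[-0.004,0.008,0.02,2.8,1],[-0.005,0.01,0.02,3.2,1],[-0.005,0.01,0.02,3.2,1]]]'

```text
time: 11.4
tool_pos: [0.4864, -0.0746, 0.3412]
ee_rot: [3.14, 0.001, 1.899]
wrist_force: [-0.5, 1.3, 10.0]
width: 0.014
finger_force: 30.0
```

```bash
python3 g.py .4862 -.0743 .3415 95
```

```text
t 11.4 p [ 0.4864 -0.0746  0.3412] yaw 108.8006348399084 F [-0.5161  1.3013  9.997 ] M [0.4051 0.2142 0.1299] w 0.014010483388729802 q6 -0.5955038430177213
units [ 0.0061 -0.0019 -0.0061] 1.3800634839908412
```

apply_moves --moves '[[[0,0,0,0.4,1],[0,0,0,0.8,1],[0,0,0,1.1,1],[0,0,0,1.4,1],[0,0,0,1.4,1]]]'

```text
time: 12.02
tool_pos: [0.4865, -0.0746, 0.3412]
ee_rot: [3.14, 0.0, 1.655]
wrist_force: [-0.7, 1.7, 9.1]
width: 0.0137
finger_force: 30.0
```

```bash
python3 g.py .4862 -.0743 .3415 95
```

```text
t 12.03 p [ 0.4865 -0.0746  0.3412] yaw 94.80595192469 F [-0.7067  1.7076  9.0509] M [0.3915 0.1855 0.099 ] w 0.01366188059669262 q6 -0.35126846186073485
units [ 0.0056 -0.005  -0.0054] -0.019404807530997915
```

apply_moves --moves '[[[0,0,0,0.15,1],[0,0,0,0.3,1],[0,0,0,0.3,1]]]'

```text
time: 12.4
tool_pos: [0.4865, -0.0746, 0.3412]
ee_rot: [3.14, 0.0, 1.602]
wrist_force: [-0.4, 1.1, 8.5]
width: 0.0139
finger_force: 30.0
```

```bash
python3 g.py .4862 -.0743 .3415 90
```

```text
t 12.4 p [ 0.4865 -0.0746  0.3412] yaw 91.81420839338483 F [-0.4047  1.0655  8.4515] M [0.3502 0.086  0.0633] w 0.013938956514209868 q6 -0.2990425084687139
units [ 0.0053 -0.0056 -0.0051] 0.18142083933848313
```

apply_moves --moves '[[[0,0,0,0.15,1],[0,0,0,0.3,1],[0,0,0,0.3,1]]]'

```text
time: 12.78
tool_pos: [0.4865, -0.0745, 0.3413]
ee_rot: [3.14, 0.0, 1.55]
wrist_force: [-0.2, 2.2, 8.9]
width: 0.0143
finger_force: 30.0
```

```bash
python3 g.py .4862 -.0743 .3415 90
```

```text
t 12.78 p [ 0.4865 -0.0745  0.3413] yaw 88.8185000596208 F [-0.2105  2.1779  8.9272] M [0.3207 0.1339 0.1177] w 0.014291866168888714 q6 -0.24673587139681272
units [ 0.0048 -0.0063 -0.0049] -0.1181499940379183
```

apply_moves --moves '[[[0,0,0,0.15,1],[0,0,0,0.3,1],[0,0,0,0.3,1]]]'

```text
time: 13.15
tool_pos: [0.4866, -0.0746, 0.3413]
ee_rot: [3.139, 0.0, 1.498]
wrist_force: [0.3, 1.0, 9.6]
width: 0.0136
finger_force: 30.0
```

```bash
python3 g.py .4862 -.0743 .3415 90
```

```text
t 13.15 p [ 0.4866 -0.0746  0.3413] yaw 85.8361013076618 F [0.2679 1.0278 9.6035] M [0.344  0.0307 0.2741] w 0.013621831957530963 q6 -0.19464961762806712
units [ 0.0045 -0.0074 -0.004 ] -0.4163898692338194
```

Moment rises to 0.27, so the stud is at its stop. I'll ease up while holding the turn.

apply_moves --moves '[[[0,0,-0.02,0,1],[0,0,-0.04,0,1],[0,0,-0.06,0,1],[0,0,-0.08,0,1],[0,0,-0.1,0,1],[0,0,-0.11,0,1],[0,0,-0.11,0,1]]]'

```text
time: 14.02
tool_pos: [0.4867, -0.0746, 0.3454]
ee_rot: [3.14, 0.0, 1.498]
wrist_force: [3.0, 1.3, 4.9]
width: 0.0135
finger_force: 30.0
```

```bash
python3 g.py .4862 -.0743 .3415 90
```

```text
t 14.03 p [ 0.4867 -0.0746  0.3454] yaw 85.82486397880665 F [2.9982 1.2681 4.8515] M [ 0.2117 -0.5409  0.2112] w 0.01346533961736889 q6 -0.19450570375848658
units [ 0.0053 -0.0097  0.078 ] -0.41751360211933386
```

apply_moves --moves '[[[0,0,-0.015,0,1],[0,0,-0.03,0,1],[0,0,-0.03,0,1]]]'

```text
time: 14.4
tool_pos: [0.4867, -0.0747, 0.3458]
ee_rot: [3.141, -0.0, 1.498]
wrist_force: [5.2, 0.2, -0.9]
width: 0.014
finger_force: 30.0
```

apply_moves --moves '[[[0,0,-0.01,-0.2,1],[0,0,-0.02,-0.4,1],[0,0,-0.02,-0.4,1]]]'

```text
time: 14.78
tool_pos: [0.4867, -0.0747, 0.3461]
ee_rot: [-3.141, -0.0, 1.567]
wrist_force: [6.4, -0.2, -4.1]
width: 0.0141
finger_force: 30.0
```

```bash
python3 g.py .4862 -.0743 .3415 90
```

```text
t 14.78 p [ 0.4867 -0.0747  0.3461] yaw 89.7954252034995 F [ 6.4313 -0.174  -4.1326] M [ 0.0542 -1.3946  0.0618] w 0.01411889414038754 q6 -0.26396015522355315
units [ 0.0077 -0.0107  0.0915] -0.02045747965004807
```

apply_moves --moves '[[[0,0.01,0,0,1],[0,0.02,0,0,1],[0,0.02,0,0,1]]]'

```text
time: 15.15
tool_pos: [0.4873, -0.0747, 0.3463]
ee_rot: [-3.139, -0.0, 1.567]
wrist_force: [5.0, -0.2, -4.9]
width: 0.0135
finger_force: 30.0
```

```bash
python3 g.py .4862 -.0743 .3415 90
```

```text
t 15.15 p [ 0.4873 -0.0747  0.3463] yaw 89.79973666437158 F [ 4.982  -0.1671 -4.8892] M [ 0.0056 -1.1751  0.0938] w 0.013482115602525992 q6 -0.26352217921695315
units [ 0.0071 -0.0219  0.0953] -0.02002633356284207
```

apply_moves --moves '[[[0,0.015,0.005,-0.15,1],[0,0.03,0.01,-0.3,1],[0,0.03,0.01,-0.3,1]]]'

```text
time: 15.52
tool_pos: [0.4882, -0.0746, 0.347]
ee_rot: [-3.138, -0.0, 1.62]
wrist_force: [-1.0, -0.1, -1.6]
width: 0.0139
finger_force: 30.0
```

```bash
python3 g.py .4862 -.0743 .3415 90
```

```text
t 15.53 p [ 0.4882 -0.0746  0.347 ] yaw 92.82390075044033 F [-0.9623 -0.1249 -1.5811] M [-0.02    0.4575  0.0474] w 0.013912876322770499 q6 -0.31547529479566916
units [ 0.0077 -0.0392  0.1097] 0.28239007504403163
```

apply_moves --moves '[[[0,0,-0.02,0,1],[0,0,-0.05,0,1],[0,0,-0.1,0,1],[0,0,-0.2,0,1],[0,0,-0.4,0,1],[0,0,-0.8,0,1],[0,0,-1.2,0,1],[0,0,-1.4,0,1],[0,0,-1.4,0,1]]]'

```text
time: 16.65
tool_pos: [0.489, -0.0746, 0.4183]
ee_rot: [3.139, 0.001, 1.62]
wrist_force: [0.0, -0.2, -1.6]
width: 0.0139
finger_force: 30.0
```

```bash
python3 g.py .4815 .253 .415 192
python3 - <<'E'
from h import *
o=[]
for n,(x0,y0) in(('side',(285,100)),('top',(350,190))):
    s=snapshot(n);np.save('/tmp/%s4'%n,s,allow_pickle=True);o.append(cv2.resize(s['image'][y0:y0+75,x0:x0+50,::-1],(400,600),interpolation=cv2.INTER_CUBIC))
cv2.imwrite('pics/lock.png',np.hstack(o))
E
```

```text
t 16.65 p [ 0.489  -0.0746  0.4183] yaw 92.81836909807488 F [ 0.0283 -0.2188 -1.617 ] M [-0.0508  0.0768  0.0279] w 0.013895247590139864 q6 -0.31524231122325763
units [6.5514 0.1715 0.0631] -9.918163090192513
```

View pics/lock.png

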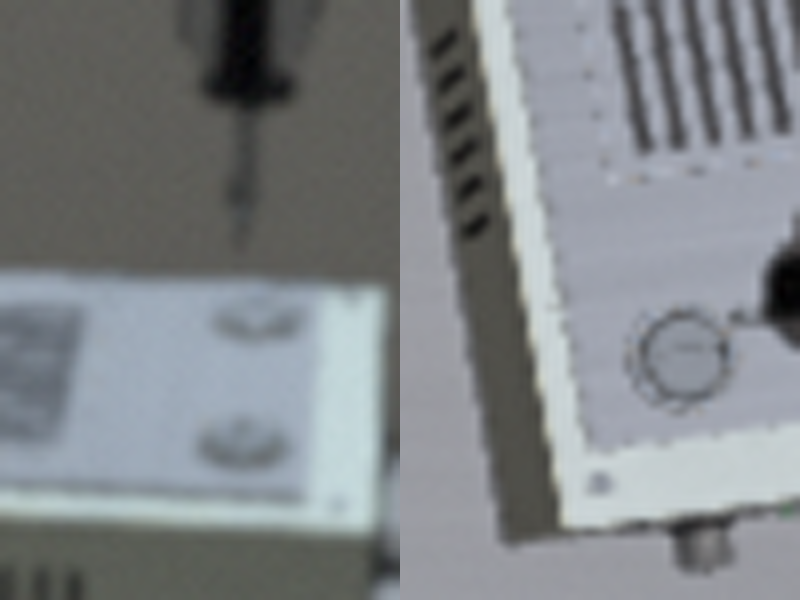

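The top view shows the slot now lying crosswise at (685,350), and the head is nearly level with its ring like the locked one. I'll measure the slot angle numerically.

Run:
```python
from m import *
from scipy.ndimage import map_coordinates
T=np.load('/tmp/top4.npy',allow_pickle=True).item();g=T['image'].astype(float).mean(2)
def samp(P): p=proj(T,P); return map_coordinates(g,[p[:,1],p[:,0]],order=3)
L=np.linspace(-.0075,.0075,35);W=np.linspace(-.0012,.0012,7);r=[]
cx,cy=.4868,-.0745
for a in np.radians(np.arange(-135,45,3)):
    for d in np.arange(-4,4.1,.5)/1e3:
      u=np.array([np.cos(a),np.sin(a)]);n=np.array([-u[1],u[0]])
      f=lambda off:samp(np.array([[cx+u[0]*l+n[0]*(d+w+off),cy+u[1]*l+n[1]*(d+w+off),.092] for l in L for w in W])).mean()
      r.append((f(0)-.5*(f(.0035)+f(-.0035)),np.degrees(a),d*1e3))
r.sort();print(np.array(r[:8]))
```

```text
[[ -8.0262 -78.       1.5   ]
 [ -7.9909 -75.       1.5   ]
 [ -7.8731 -81.       1.5   ]
 [ -7.7649 -72.       1.5   ]
 [ -7.5691 -81.       2.    ]
 [ -7.5497 -84.       2.    ]
 [ -7.5466 -84.       1.5   ]
 [ -7.4778 -78.       2.    ]]
```

apply_moves --moves '[[[0.5,0,0,-1,1],[1.3,0,0,-2,1],[2.2,0.05,0,-3,1],[3.1,0.05,0,-4,1],[4,0.1,0,-5,1],[4.8,0.1,0,-6,1],[5.5,0.15,0,-7,1],[6.1,0.15,0,-8,1],[6.4,0.2,0,-9,1],[6.57,0.2,0,-9.9,1]]]'

```text
time: 18.0
tool_pos: [0.4826, 0.255, 0.4156]
ee_rot: [-3.141, -0.003, -2.929]
wrist_force: [-0.5, -0.4, -1.3]
width: 0.0136
finger_force: 30.0
```

```bash
python3 g.py .4805 .2543 .33 192
python3 - <<'E'
from h import *
s=np.load('/tmp/side4.npy',allow_pickle=True).item();print(proj(s,[.489,-.0746,.4183-.2563]),'obs 315 131')
E
```

```text
t 18.0 p [0.4826 0.255  0.4156] yaw -167.81154576042601 F [-0.4512 -0.4368 -1.2704] M [ 0.0244 -0.0114  0.0704] w 0.013636872979865685 q6 -1.4013399815357215
units [ 0.0398 -0.0042  1.7118] 0.018845423957395725
[[315.27083336 128.85256998]] obs 315 131
```

apply_moves --moves '[[[0.035,0,0.08,0,1],[0.035,0,0.08,0,1]]]'

```text
time: 18.25
tool_pos: [0.4809, 0.2533, 0.4119]
ee_rot: [-3.141, -0.002, -2.938]
wrist_force: [0.5, 0.5, -1.7]
width: 0.0137
finger_force: 30.0
```

```bash
python3 g.py .4805 .2543 .33 192
python3 - <<'E'
from h import *
a=np.load('/tmp/side2.npy',allow_pickle=True).item()['image'];b=snapshot('side')['image']
np.set_printoptions(precision=2,suppress=True)
# regions: shank+blade; and finger/gripper body
for nm,(x0,y0,x1,y1) in(('blade',(270,184,292,211)),('handle',(266,158,294,190)),('grip',(250,137,305,160))):
    t=a[y0:y1,x0:x1];w=b[y0-5:y1+5,x0-5:x1+5];t4=cv2.resize(t,None,fx=8,fy=8,interpolation=cv2.INTER_CUBIC);w4=cv2.resize(w,None,fx=8,fy=8,interpolation=cv2.INTER_CUBIC)
    r=cv2.matchTemplate(w4,t4,cv2.TM_CCOEFF_NORMED);_,v,_,l=cv2.minMaxLoc(r);print(nm,v,np.array(l)/8-5)
E
```

```text
t 18.25 p [0.4809 0.2533 0.4119] yaw -168.3219588299215 F [ 0.5182  0.5221 -1.6576] M [0.0255 0.0187 0.0045] w 0.013724507431346226 q6 -1.3940346686294771
units [-0.0005  0.0213  1.6377] -0.032195882992152744
blade 0.996533215045929 [ 0.38 -0.25]
handle 0.9930818676948547 [ 0.25 -0.12]
grip 0.9965974688529968 [ 0.   -0.25]
```

The key hasn't shifted in the grip. I'll lower it into the well.

apply_moves --moves '[[[-0.01,0.02,0.5,-0.03,1],[-0.01,0.02,1.1,-0.03,1],[-0.01,0.02,1.6,-0.03,1],[-0.01,0.02,1.8,-0.03,1],[-0.01,0.02,1.8,-0.03,1]]]'

```text
time: 18.92
tool_pos: [0.4813, 0.2544, 0.3228]
ee_rot: [-3.141, -0.001, -2.931]
wrist_force: [0.0, 0.5, -0.7]
width: 0.014
finger_force: 30.0
```

```bash
python3 g.py .4808 .2543 .2613 192
```

```text
t 18.93 p [0.4813 0.2544 0.3228] yaw -167.94241952543425 F [ 0.0179  0.4558 -0.6865] M [ 0.0549 -0.0345  0.0338] w 0.013994639923219069 q6 -1.3991327007070624
units [ 0.0097 -0.0002  1.2308] 0.005758047456572513
```

Mouth at TCP ≈ 0.308. I'll go down slowly through it.

apply_moves --moves '[[[0,0,0.1,0,1],[0,0,0.2,0,1],[0,0,0.26,0,1],[0,0,0.32,0,1],[0,0,0.38,0,1],[0,0,0.4,0,1],[0,0,0.4,0,1]]]'

```text
time: 19.8
tool_pos: [0.4813, 0.2548, 0.3031]
ee_rot: [3.142, -0.0, -2.93]
wrist_force: [-0.5, 0.9, -1.4]
width: 0.014
finger_force: 30.0
```

No contact, and the tip is inside the well. I'll carry on down.

apply_moves --moves '[[[0,0,0.1,0,1],[0,0,0.2,0,1],[0,0,0.3,0,1],[0,0,0.4,0,1],[0,0,0.5,0,1],[0,0,0.6,0,1],[0,0,0.7,0,1],[0,0,0.76,0,1],[0,0,0.76,0,1]]]'

```text
time: 20.92
tool_pos: [0.4813, 0.2547, 0.2649]
ee_rot: [-3.142, -0.0, -2.93]
wrist_force: [0.8, -0.7, -1.8]
width: 0.0137
finger_force: 30.0
```

apply_moves --moves '[[[0,0,0.03,0,1],[0,0,0.05,0,1],[0,0,0.05,0,1]]]'

```text
time: 21.3
tool_pos: [0.4813, 0.2547, 0.2627]
ee_rot: [3.142, 0.0, -2.93]
wrist_force: [0.1, -0.0, -1.2]
width: 0.0136
finger_force: 30.0
```

apply_moves --moves '[[[0,0,0.02,0,1],[0,0,0.04,0,1],[0,0,0.04,0,1]]]'

```text
time: 21.68
tool_pos: [0.4814, 0.2548, 0.2613]
ee_rot: [3.141, 0.001, -2.93]
wrist_force: [-1.1, -1.0, 2.8]
width: 0.014
finger_force: 30.0
```

It's seated, with a 2.8 N reaction at the same height as when I gripped it. I'll open and withdraw.

apply_moves --moves '[[[0,0,0,0,0.8],[0,0,0,0,0.65],[0,0,0,0,0.5],[0,0,0,0,0.5],[0,0,-0.3,0,0.5],[0,0,-0.8,0,0.5],[0,0,-1.5,0,0.5],[0,0,-2.5,0,0.5],[0,0,-3.2,0,0.5],[0,0,-3.2,0,0.5]]]'

```text
time: 22.92
tool_pos: [0.4814, 0.2548, 0.426]
ee_rot: [3.14, 0.009, -2.93]
wrist_force: [0.4, 0.3, 0.0]
width: 0.047
finger_force: 0.0
```

```bash
python3 g.py .4808 .2543 .4 192
python3 - <<'E'
from h import *
a=np.load('/tmp/side.npy',allow_pickle=True).item()['image'];b=snapshot('side')['image']
for nm,(x0,y0,x1,y1) in(('key',(266,224,296,258)),('hex',(242,250,266,288)),('plate',(160,250,226,310)),('tape',(188,215,240,254)),('turq',(300,200,346,272))):
    t=cv2.resize(a[y0:y1,x0:x1],None,fx=8,fy=8,interpolation=cv2.INTER_CUBIC);w=cv2.resize(b[y0-5:y1+5,x0-5:x1+5],None,fx=8,fy=8,interpolation=cv2.INTER_CUBIC)
    r=cv2.matchTemplate(w,t,cv2.TM_CCOEFF_NORMED);_,v,_,l=cv2.minMaxLoc(r);print(nm,round(v,4),np.array(l)/8-5)
E
```

```text
t 22.93 p [0.4814 0.2548 0.426 ] yaw -167.88010284318418 F [0.414  0.3493 0.0209] M [0.0255 0.0119 0.015 ] w 0.047047991868454604 q6 -1.3996393225329227
units [ 0.0193 -0.0083  0.5194] 0.011989715681579582
key 0.9982 [-0.375  0.25 ]
hex 0.9991 [0. 0.]
plate 0.9989 [0. 0.]
tape 0.9994 [0. 0.]
turq 0.2822 [5.   1.75]
```

Run:
```python
from h import *
L=lambda f:np.load('/tmp/%s.npy'%f,allow_pickle=True).item()['image']
for n,i in[(f,L(f)) for f in('top','top1','top3','top4','side','side1','side2','side3','side4')]+[('topnow',snapshot('top')['image']),('sidenow',snapshot('side')['image'])]:
    h=cv2.cvtColor(i,cv2.COLOR_RGB2HSV);m=cv2.inRange(h,(80,150,70),(95,255,255))
    k,_,st,c=cv2.connectedComponentsWithStats(m);print(n,[(int(st[j,4]),c[j].round(0).astype(int).tolist()) for j in range(1,k) if st[j,4]>25])
```

```text
top [(119, [279, 252]), (124, [249, 279])]
top1 [(226, [316, 257]), (73, [275, 297])]
top3 [(224, [316, 257]), (249, [280, 301])]
top4 [(223, [316, 257]), (247, [280, 301])]
side [(57, [312, 208]), (50, [310, 226]), (75, [335, 233]), (58, [332, 250])]
side1 [(116, [321, 216]), (182, [361, 245])]
side2 [(118, [321, 216]), (183, [361, 245])]
side3 [(118, [321, 215]), (182, [361, 245])]
side4 [(116, [321, 216]), (181, [361, 245])]
topnow [(224, [316, 257])]
sidenow [(118, [321, 216]), (185, [361, 245])]
```

```bash
python3 -c "
from bench import ticket; print(ticket.close_job())"
```

```text
the job is handed in; nothing more can be done
None
```

The open stud is pressed, turned clockwise to its stop and caught, and the slot key is back upright and fully home in its well. The hex driver, well plate and tape roll did not move. The two turquoise look-alike keys fell over during my first arm move; the wrist force read no contact, and I left them where they lay. I handed the job in at about 23 s and was not shown the verdict.

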